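# Sort two cups into the tray rows by size

## Task

Two white cups stand mouth down on the bar beside the cup tray, one small and one large. Put each of them, mouth down as it is, into the tray row that already holds a cup of its own size: in front of that cup, fully on the tray floor and between the rails. Leave the two cups already in the tray where they are.

Things in the scene. Friction and masses are not known exactly. Their poses are not given: they have to be found in the camera images.
- small_cup: Small white cup to sort, mouth down on the counter (z = 0) right of the tray; nearer or farther than the other: varies. 63 mm wide at the mouth, 52 high, 0.16 kg. Origin: on its axis at the rim it stands on, z up; the loop handle points along its -x (at the start roughly to the robot), 12 mm thick in y, out to 60 mm from the axis, 3 to 35 mm high; pinch it from above at 50 mm from the axis, 22 mm up.
- large_cup: Large white cup to sort, mouth down on the counter (z = 0) right of the tray; nearer or farther than the other: varies. 88 mm wide at the mouth, 61 high, 0.23 kg. Origin: on its axis at the rim it stands on, z up; the loop handle points along its -x (at the start roughly to the robot), 14 mm thick in y, out to 70 mm from the axis, 3 to 41 mm high; pinch it from above at 60 mm from the axis, 25 mm up.
- row_small: Small cup like small_cup (same frame), loose in the low metal tray at the back of one row; which row varies. Its handle points away from the robot along the row, so its +x runs along the row's middle line to the tray's open front, near the robot: the free place lies there. The tray floor, 4 mm above the counter, ends 174 mm from this cup's axis.
- row_large: Large cup like large_cup (same frame), loose at the back of the tray's other row, standing as row_small does: handle away from the robot, +x along the row's middle line to the free place. Each row is 106 mm wide between rails that stand 7 mm above the tray floor; the rows' middle lines are 111 mm apart. The two cups are abreast.

How it is judged:
At the end, for the whole second after the job is handed in: Each cup stands still, mouth down (within 10 degrees), on the tray floor (within 5 mm), in the row of the tray cup of its own size: its axis within 25 mm of that cup's line along the row and 50 to 145 mm in front of it. Its handle may point anywhere. The tray's two cups moved 25 mm at most (x of small_cup in the frame of row_small between 0.05 and 0.145 m and y of small_cup in the frame of row_small between -0.025 and 0.025 m and z of small_cup in the frame of row_small between -0.005 and 0.005 m and angle between each of small_cup, large_cup's own z axis and vertical below 0.17 rad and linear speed of each of small_cup, large_cup below 0.02 m/s and x of large_cup in the frame of row_large between 0.05 and 0.145 m and y of large_cup in the frame of row_large between -0.025 and 0.025 m and z of large_cup in the frame of row_large between -0.005 and 0.005 m); the robot touches nothing.
It fails at once if the small cup already in the tray is shifted more than 25 mm (distance of row_small from where it was at the start of the episode above 0.025 m).
It fails at once if the large cup already in the tray is shifted more than 25 mm (distance of row_large from where it was at the start of the episode above 0.025 m).
It also fails if it takes over 59 s, if anything falls off the work surface, if the arm or the gripper's body presses on something with over 40 N, if the wrist force passes 120 N, or if a joint passes its speed limit or range.

## Robot

A 6-joint arm with a two-finger parallel gripper is mounted at the origin on a cart in front of the work surface, level with it; the furniture and walls round the work are solid. World frame = base frame: x ahead of the robot, y to its left, z up, the work surface at z = 0. Lengths are in m, angles in rad, forces in N, time in s.
With the tool pointing down it reaches from about 0.275 to 0.725 m from the base axis. Payload 5.6 kg.
Tool frame: the origin (TCP) lies where the fingers leave the gripper's body, on its centre line; the fingertips stand 73 mm ahead of it and the grasp point (between the pads) lies 54 mm ahead of it; z points along the fingers, y is the line along which they close (so a half turn about z gives the same grasp; the last joint's range is limited). The gripper opens to 85 mm and grips with 20 to 120 N. Pads are 22 mm wide; open, the fingers measure 114 mm over their backs; the gripper's body (76 mm by 85 mm) begins 54 mm behind the grasp point. The pads swing forward as they close: fully open they stand 13 mm farther back than shut.
Start: joints at [1.461, 0.255, 0.108, 0, -1.424, -0.285], TCP at [0.212, 0.508, 0.304] pointing down, gripper open.
Joint ranges: [-2.95, 2.95], [-1.21, 1.97], [-1.09, 1.5], [-2.87, 1.71], [-2.94, -0.07], [-3.05, 3.05]. Speed limits (rad/s): [2.57, 2.57, 3.14, 3.14, 3.14, 3.14].

## Interface

Orientations are given as a unit quaternion [w, x, y, z].
In Python, from bench import arm gives the robot as it stands.
- The arm moves only by the tool apply_moves, never from a script. Its argument "rows" is a list of rows, each a list of 7 numbers: the gripper's target within -1 to 1 (fully open at 1, half-way at 0, shut at -1), then the shift along the tool's x, y, z each as a share of 0.1 m, from -1 to 1, then the turn, a rotation vector about the tool's x, y, z each as a share of 360 degrees, from -1 to 1. In form: [[hand, tx, ty, tz, rx, ry, rz], ...]. A call has 1 to 8 rows; each row is the pose to reach, as a shift and turn from the pose commanded when the call began, along the tool's axes at that moment, turning the shorter way round; what a row does not reach only later rows make up. A row lasts 1/12 s, in which the tool goes at most 41.7 mm and 7.16 degrees, less where a joint would pass 70% of its speed; a pose out of reach is approached as far as the arm can. A call with a number of a shift or a turn outside -1 to 1 is refused whole. A call with a gripper value outside its range is refused whole. The fingers move at their own pace and stop on an object; "grip_force" is the grip in N (left out, the last holds). Time passes only in rows, so rows that repeat a pose let the fingers close. It gives the time, the measured TCP pose, the force, the opening and the grip force at its end, in the units of the state.
- arm.read_state(): the state, without advancing time (a new reading comes with each control period).
- arm.snapshot(name): name is "scene" or "side" or "wrist"; returns a dict with "img" (420x560x3 uint8, red, green, blue), "z_map" (420x560 float32, m along the optical axis (not along the pixel's ray), 0 where there is no reading), "mtx" (3x3 intrinsics, pixels), "extrinsics" (4x4, takes a point from camera to world coordinates). Camera axes: x right, y down, z forward; pixel columns grow to the right and rows downward; lengths in m; the calibration is good to about 2 mm. A picture is of the moment at which its call begins.
- arm.close_job(): hands the job in; it is judged then, once.
The state is a dict: "t": time; "joints": joint angles; "qd": joint speeds; "effort": joint torques, N m; "position": TCP position; "eef_rot": TCP orientation; "contact_force": force on the tool from outside, world axes, zero at the start; "ft_torque": the same for the moment, N m; "opening": finger opening in m; "finger_force": force on a finger pad.
Only numpy, scipy, OpenCV 4.12 (cv2) and the standard library are available. Lean on these libraries where they do the work, as an engineer would, in place of code of your own. Each camera call takes 0.05 s, during which the arm holds its last target. There are 200 camera calls.

## Working session

There is one attempt and no reset: what is moved stays moved. The work goes in short steps, Python scripts to look and compute and a tool call to move; the robot and the scene stay as the last step left them, time stands still between calls to the robot, and variables do not carry over. Pictures are saved under pics/ and viewed, at most 10 in all, crops included, and the job is handed in when it is done.

Besides the shell and the picture viewer there is one more tool, called by a JSON object that holds its "name" and its "arguments", one argument or row to a line. apply_moves: Moves the arm, as the interface text tells. Shift numbers are shares of 0.1 m and turn numbers shares of 360 degrees, none past 1 either way. Its arguments: {"type":"object","properties":{"rows":{"type":"array","items":{"type":"array","items":{"type":"number","minimum":-1,"maximum":1}}},"grip_force":{"type":"number"}},"required":["rows"]}

```bash
mkdir -p pics; python3 - <<'E'
from bench import arm
import cv2,numpy as np
s=arm.read_state();print({k:np.round(s[k],3) for k in('t','position','eef_rot','opening')})
for n in('scene','side'):
    d=arm.snapshot(n);cv2.imwrite(f'pics/{n}0.png',d['img'][:,:,::-1]);np.savez(f'{n}0.npz',**d);print(n,d['extrinsics'].round(3).tolist(),d['mtx'].round(1).tolist())
E
```

```text
{'t': np.float64(0.0), 'position': array([0.211, 0.507, 0.303]), 'eef_rot': array([ 0.001,  0.981, -0.196, -0.   ]), 'opening': np.float64(0.086)}
scene [[0.795, -0.319, 0.516, 0.134], [-0.606, -0.45, 0.656, -0.555], [0.023, -0.834, -0.551, 0.505], [0.0, 0.0, 0.0, 1.0]] [[458.5, 0.0, 270.7], [0.0, 458.5, 217.7], [0.0, 0.0, 1.0]]
side [[0.951, -0.144, 0.275, 0.34], [-0.309, -0.508, 0.804, -0.753], [0.024, -0.849, -0.528, 0.52], [0.0, 0.0, 0.0, 1.0]] [[461.0, 0.0, 285.7], [0.0, 461.0, 209.4], [0.0, 0.0, 1.0]]
```

View pics/scene0.png

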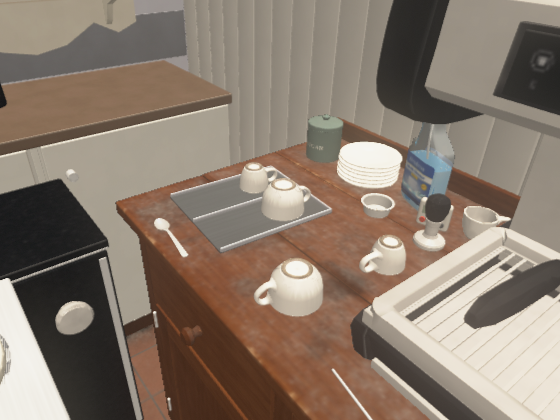

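View pics/side0.png

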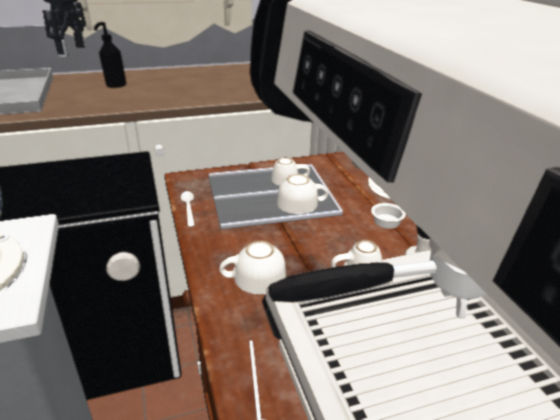

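The scene shows the loose large cup (297,287), the loose small one (388,255), the tray's small cup in the far row (254,178) and its large cup in the near row (283,198). The espresso machine is on the right.

```bash
cat > h.py <<'E'
import numpy as np
def cloud(d):
    z=d['z_map'];v,u=np.mgrid[:420,:560];K=d['mtx'];E=d['extrinsics']
    p=np.stack([(u-K[0,2])/K[0,0]*z,(v-K[1,2])/K[1,1]*z,z],-1)
    P=p@E[:3,:3].T+E[:3,3];P[z==0]=np.nan;return P
def plane(d,u,v,h):
    K=d['mtx'];E=d['extrinsics'];r=E[:3,:3]@[(u-K[0,2])/K[0,0],(v-K[1,2])/K[1,1],1];o=E[:3,3]
    return (o+r*(h-o[2])/r[2])[:2]
E
python3 - <<'E'
from h import *
from scipy.optimize import least_squares
for n,pix in(('scene',dict(L=(298,269,.061,.044),S=(390,243,.052,.0315),rS=(255,167,.056,.0315),rL=(284,184,.065,.044))),('side',dict(L=(261,248,.061,.044),S=(367,246,.052,.0315),rS=(286,160,.056,.0315),rL=(298,179,.065,.044)))):
    d=dict(np.load(n+'0.npz'));P=cloud(d).reshape(-1,3)
    for k,(u,v,h,R) in pix.items():
        c=plane(d,u,v,h);D=P-[*c,0];r=np.hypot(D[:,0],D[:,1]);z0=h-(.061 if R>.04 else .052)
        q=P[(r<R+.004)&(P[:,2]>z0+.008)&(P[:,2]<h-.008)]
        f=least_squares(lambda a:np.hypot(q[:,0]-a[0],q[:,1]-a[1])-(a[2]-a[3]*(q[:,2]-z0)-a[4]*(q[:,2]-z0)**2),[*c,R,0.2,0],loss='soft_l1',f_scale=.001).x
        hd=P[(r>R+.008)&(r<R+.03)&(P[:,2]>z0+.012)&(P[:,2]<h-.01)]-[*c,0]
        m=np.median(hd,0) if len(hd) else [0,0]
        top=P[(r<.02)][:,2]
        print(n,k,'ring',c.round(4),'fit',f[:3].round(4),len(hd),'hdl',np.round(m,3),np.degrees(np.arctan2(m[1],m[0])).round(), 'top',np.nanpercentile(top,90).round(4))
    # coarse height map
    if n=='scene':
        for x in np.arange(.2,.8,.04):
            row=[]
            for y in np.arange(.5,-.3,-.04):
                s=P[(abs(P[:,0]-x)<.02)&(abs(P[:,1]-y)<.02)][:,2];row.append('%4d'%(1000*np.nanmax(s)) if len(s) else '   .')
            print('%.2f'%x,''.join(row))
        print(np.arange(.5,-.3,-.04).round(2))
E
```

```text
scene L ring [ 0.4983 -0.1617] fit [ 0.5004 -0.1554  0.0403] 114 hdl [-0.058  0.021  0.03 ] 160.0 top 0.0604
scene S ring [ 0.6745 -0.1922] fit [ 0.6824 -0.1851  0.0318] 91 hdl [-0.048  0.012  0.026] 166.0 top 0.0502
scene rS ring [0.6461 0.1551] fit [0.6488 0.1652 0.0304] 46 hdl [0.055 0.002 0.03 ] 3.0 top 0.0542
scene rL ring [0.6402 0.0494] fit [0.6412 0.0539 0.04  ] 46 hdl [ 0.062 -0.004  0.025] -3.0 top 0.0646
0.20 -103-102-103-103-103-106   .   .   .   .   .   .   .   .   .   .   .   .   .   .
0.24 -102-103-103-102-103-105   .   .   .   .   .   .   .   .   .   .   .   .   .   .
0.28 -103-103-103-102-103-105   .   .   .   .   .   .   .   .   .   .   .   .   .   .
0.32 -103-103-103-103-103-106   .   .   .   .   .   .   .   .   .   .   .   .   .   .
0.36 -102-104-103-103-103  -5  -3  -1  -2  -1  -1  -1  -1  -1  -2  -1   0  -2  -1  -1
0.40 -863-862-859-863-865   0   1   1   6   8  10   9   3   1   1   1   1   1   1   1
0.44 -863-864-860-864-865   0   1   1   7   6   1   1   1   1   1   2  42  40   1   1
0.48 -860-863-865   .   .   0   2  11   5  10  11   5  12   1   1   1  62  62  
[... 534 characters left out ...]
 .   .   .   .   1   2   1   2   1   1   1   2  25  25  25   1  96  82   .
0.80    .   .   .   .   .   0   1   2   1   1   1  61  51  25  22  25   1 101  99   .
[ 0.5   0.46  0.42  0.38  0.34  0.3   0.26  0.22  0.18  0.14  0.1   0.06
  0.02 -0.02 -0.06 -0.1  -0.14 -0.18 -0.22 -0.26]
side L ring [ 0.5023 -0.1574] fit [ 0.499  -0.1572  0.0396] 87 hdl [-0.062  0.014  0.03 ] 168.0 top 0.0599
side S ring [ 0.6817 -0.1908] fit [ 0.6815 -0.1864  0.0285] 88 hdl [-0.052  0.007  0.03 ] 172.0 top 0.051
side rS ring [0.6492 0.1595] fit [0.648  0.1643 0.0329] 35 hdl [ 0.051 -0.004  0.029] -4.0 top 0.0543
side rL ring [0.6393 0.0486] fit [0.6399 0.0526 0.04  ] 39 hdl [ 0.062 -0.005  0.029] -5.0 top 0.0634
```

```bash
python3 - <<'E'
from h import *
for n in('scene','side'):
    P=cloud(dict(np.load(n+'0.npz'))).reshape(-1,3)
    for x in np.arange(.2,.9,.05):
        row=[]
        for y in np.arange(-.1,-.6,-.03):
            s=P[(abs(P[:,0]-x)<.025)&(abs(P[:,1]-y)<.015)][:,2];row.append('%5d'%(1000*np.nanmax(s)) if len(s) else '    .')
        print('%.2f'%x,''.join(row))
print(np.arange(-.1,-.6,-.03).round(2))
E
```

```text
0.20     .    .    .    .    .    .    .    .    .    .    .    .    .    .    .    .    .
0.25     .    .    .    .    .    .    .    .    .    .    .    .    .    .    .    .    .
0.30     .    .    .    .    .    .    .    .    .    .    .    .    .    .    .    .    .
0.35     .    .    .    .    .    .    .    .    .    .    .    .    .    .    .    .    .
0.40     1    1    1    1    1    1    1    2    1    0    .    .    .    .    .    .    .
0.45     1   54   57   51    1    1  450  453  454  443  448  448  250  129    .    .    .
0.50     1   62   62   62    1    1  355  128  456  460  462  451  254  129  129    .    .
0.55     1    0   57   47    2    1    .  127  361  116  116  116  253  116  116    .    .
0.60     2    1   23   27    1    0    .  128  342  116   75  116  117  115   75    .    .
0.65     1    2   51   52   48    .    .  129  129  116   75  116  116   75    .    .    .
0.70     3    1   52   52   49    .    .  129  130  116  115  116   76    .    .    .    .
0.75    25    1    8   12    6    .    .  128  276  264  179   81    .    .    .    .    .
0.80    
[... 852 characters left out ...]
   .  108  116  472  475  475  475  487  490  472
0.60     1    1    1   25    .    .    .  126  115  117  117  475  478  478  478  117    .
0.65     0    0   51   52   49    .    .  128  128  116  116  117  116  116  117  117  116
0.70     0    0   51   52   51    .    .  128  129  116  116  118  117  116  117  117  116
0.75     0    0    6   11    .    .    .    .    .   75  122  123  124  125  125  117    .
0.80    24    1   12   76   71    .    .    .    .    .    .    .    .    .    .    .    .
0.85     1    0   -1    .    .    .    .    .    .    .    .    .    .    .    .    .    .
[-0.1  -0.13 -0.16 -0.19 -0.22 -0.25 -0.28 -0.31 -0.34 -0.37 -0.4  -0.43
 -0.46 -0.49 -0.52 -0.55 -0.58]
```

{"name": "apply_moves", "arguments": {
  "rows": [
    [0, 0.3, 1, 0, 0, 0, -0.01],
    [0, 0.3, 1, 0, 0, 0, -0.027],
    [0, 0.3, 1, 0, 0, 0, -0.027],
    [0, 0.3, 1, 0, 0, 0, -0.027]
  ]
}}

```text
t: 0.43
position: [0.2004, 0.4003, 0.3044]
eef_rot: [-0.0, 0.994, -0.112, -0.0]
contact_force: [0.9, -0.1, 0.2]
opening: 0.043
finger_force: 0.0
```

{"name": "apply_moves", "arguments": {
  "rows": [
    [0, 0.71, 0.95, 0, 0, 0, 0],
    [0, 0.71, 0.95, 0, 0, 0, 0],
    [0, 0.71, 0.95, 0, 0, 0, 0],
    [0, 0.71, 0.95, 0, 0, 0, 0]
  ]
}}

```text
t: 0.77
position: [0.2497, 0.2914, 0.3042]
eef_rot: [0.0, 0.994, -0.114, 0.0]
contact_force: [0.0, 0.0, -0.2]
opening: 0.0426
finger_force: 0.0
```

{"name": "apply_moves", "arguments": {
  "rows": [
    [0, 0.71, 0.95, 0, 0, 0, 0],
    [0, 0.71, 0.95, 0, 0, 0, 0],
    [0, 0.71, 0.95, 0, 0, 0, 0],
    [0, 0.71, 0.95, 0, 0, 0, 0]
  ]
}}

```text
t: 1.1
position: [0.2978, 0.1829, 0.304]
eef_rot: [0.0, 0.993, -0.115, 0.0]
contact_force: [0.7, 0.4, -0.0]
opening: 0.0424
finger_force: 0.0
```

{"name": "apply_moves", "arguments": {
  "rows": [
    [0, 0.71, 0.95, 0, 0, 0, 0],
    [0, 0.71, 0.95, 0, 0, 0, 0],
    [0, 0.71, 0.95, 0, 0, 0, 0],
    [0, 0.71, 0.95, 0, 0, 0, 0]
  ]
}}

```text
t: 1.43
position: [0.346, 0.0743, 0.3038]
eef_rot: [0.001, 0.993, -0.116, -0.0]
contact_force: [0.2, 0.2, -0.6]
opening: 0.043
finger_force: 0.0
```

{"name": "apply_moves", "arguments": {
  "rows": [
    [0, 0.71, 0.95, 0, 0, 0, 0],
    [0, 0.71, 0.95, 0, 0, 0, 0],
    [0, 0.71, 0.95, 0, 0, 0, 0],
    [0, 0.71, 0.95, 0, 0, 0, 0],
    [0, 0.71, 0.95, 0, 0, 0, 0]
  ]
}}

```text
t: 1.85
position: [0.3932, -0.0313, 0.3032]
eef_rot: [0.0, 0.993, -0.115, -0.001]
contact_force: [-0.5, -0.4, 0.1]
opening: 0.0429
finger_force: 0.0
```

```bash
python3 - <<'E'
from bench import arm
from h import *
import cv2
d=arm.snapshot('wrist');cv2.imwrite('pics/w1.png',d['img'][:,:,::-1]);np.savez('w1.npz',**d);s=arm.read_state()
print(s['t'],s['position'],d['extrinsics'].round(3).tolist())
P=cloud(d).reshape(-1,3)
for c,R,h in(((.5,-.1565),.044,.061),((.682,-.186),.0315,.052)):
    D=P-[*c,0];r=np.hypot(D[:,0],D[:,1]);hd=P[(r>R+.008)&(r<R+.03)&(P[:,2]>.02)&(P[:,2]<h-.01)&(D[:,0]<0)]
    if len(hd):print(len(hd),hd.mean(0).round(4),hd[:,1].min(),hd[:,1].max())
    q=P[(r<R)&(P[:,2]>h-.006)]
    print(len(q),q.mean(0) if len(q) else 0)
E
```

```text
1.9 [ 0.39290326 -0.03028175  0.30337375] [[-0.228, -0.925, -0.303, 0.47], [-0.974, 0.217, 0.069, -0.05], [0.001, 0.31, -0.951, 0.374], [0.0, 0.0, 0.0, 1.0]]
158 [ 0.4431 -0.1392  0.033 ] -0.14688014675873096 -0.13270302401225126
3039 [ 0.50103372 -0.15666942  0.05948673]
0 0
```

View pics/w1.png

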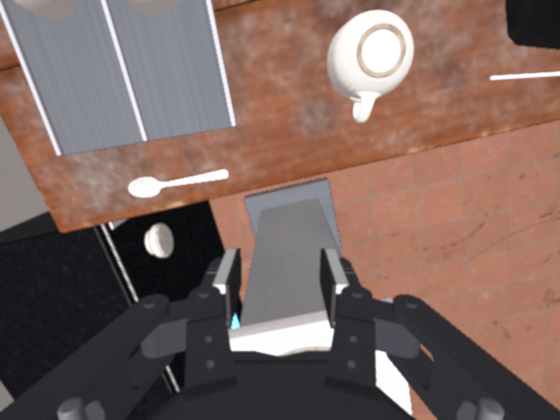

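The picture shows the large cup at (370,55) with its handle at (363,105) and the tray's rails and spoon on the left. This fits the measurements.

{"name": "apply_moves", "arguments": {
  "rows": [
    [0, 0.74, 0.95, 0.9, 0, 0, 0.01],
    [0, 0.74, 0.95, 0.9, 0, 0, 0.01],
    [0, 0.74, 0.95, 0.9, 0, 0, 0.01],
    [0, 0.74, 0.95, 0.9, 0, 0, 0.01],
    [0, 0.74, 0.95, 0.9, 0, 0, 0.01],
    [0, 0.74, 0.95, 0.9, 0, 0, 0.01],
    [0, 0.74, 0.95, 0.9, 0, 0, 0.01]
  ]
}}

```text
t: 2.48
position: [0.444, -0.1379, 0.2144]
eef_rot: [-0.0, 0.99, -0.143, 0.0]
contact_force: [0.4, 0.1, 0.7]
opening: 0.0426
finger_force: 0.0
```

{"name": "apply_moves", "arguments": {
  "rows": [
    [0, 0, 0, 0.6, 0, 0, 0],
    [0, 0, 0, 0.6, 0, 0, 0],
    [0, 0, 0, 0.6, 0, 0, 0],
    [0, 0, 0, 0.6, 0, 0, 0]
  ]
}}

```text
t: 2.82
position: [0.4439, -0.1381, 0.1549]
eef_rot: [0.0, 0.99, -0.142, 0.0]
contact_force: [0.8, -0.4, 0.5]
opening: 0.0427
finger_force: 0.0
```

{"name": "apply_moves", "arguments": {
  "rows": [
    [0, 0, 0.01, 0.4, 0, 0, 0],
    [0, 0, 0.01, 0.6, 0, 0, 0],
    [0, 0, 0.01, 0.74, 0, 0, 0],
    [0, 0, 0.01, 0.74, 0, 0, 0],
    [0, 0, 0.01, 0.74, 0, 0, 0]
  ]
}}

```text
t: 3.23
position: [0.4447, -0.1398, 0.0817]
eef_rot: [0.0, 0.99, -0.143, 0.001]
contact_force: [0.2, -1.2, 1.0]
opening: 0.0425
finger_force: 0.0
```

{"name": "apply_moves", "arguments": {
  "rows": [
    [-0.7, 0, 0, 0, 0, 0, 0],
    [-1, 0, 0, 0, 0, 0, 0],
    [-1, 0, 0, 0, 0, 0, 0],
    [-1, 0, 0, 0, 0, 0, 0],
    [-1, 0, 0, 0, 0, 0, 0],
    [-1, 0, 0, 0, 0, 0, 0],
    [-1, 0, 0, 0, 0, 0, 0],
    [-1, 0, 0, 0, 0, 0, 0]
  ],
  "grip_force": 80
}}

```text
t: 3.9
position: [0.4445, -0.14, 0.0818]
eef_rot: [-0.0, 0.99, -0.143, 0.002]
contact_force: [-2.0, 2.3, 8.5]
opening: 0.0104
finger_force: 78.4
```

{"name": "apply_moves", "arguments": {
  "rows": [
    [-1, 0, 0, -0.1, 0, 0, 0],
    [-1, 0, 0, -0.3, 0, 0, 0],
    [-1, 0, 0, -0.5, 0, 0, 0],
    [-1, 0, 0, -0.7, 0, 0, 0],
    [-1, 0, 0, -0.7, 0, 0, 0]
  ]
}}

```text
t: 4.32
position: [0.4455, -0.1403, 0.1542]
eef_rot: [-0.0, 0.99, -0.143, 0.004]
contact_force: [0.5, 0.3, -1.8]
opening: 0.0101
finger_force: 78.5
```

{"name": "apply_moves", "arguments": {
  "rows": [
    [-1, -0.05, -0.25, 0, 0, 0, 0],
    [-1, -0.1, -0.5, 0, 0, 0, 0],
    [-1, -0.15, -0.75, 0, 0, 0, 0],
    [-1, -0.15, -1, 0, 0, 0, 0],
    [-1, -0.15, -1, 0, 0, 0, 0]
  ]
}}

```text
t: 4.73
position: [0.4581, -0.037, 0.1498]
eef_rot: [-0.001, 0.99, -0.142, 0.0]
contact_force: [0.2, 0.7, -2.0]
opening: 0.0099
finger_force: 79.2
```

```bash
python3 - <<'E'
from bench import arm
import cv2
d=arm.snapshot('scene');cv2.imwrite('pics/s2.png',d['img'][:,:,::-1])
E
```

```text
(no output)
```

View pics/s2.png

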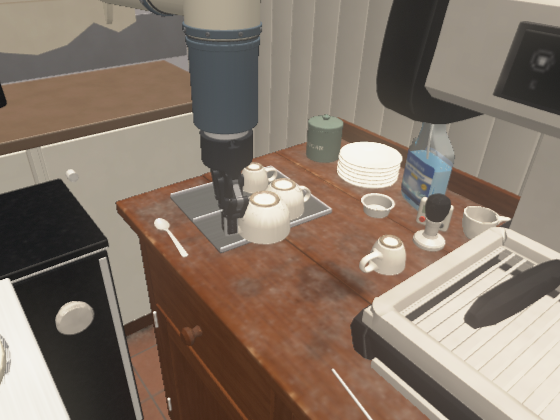

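The held large cup hangs level at (263,215), ready to go over the tray.

{"name": "apply_moves", "arguments": {
  "rows": [
    [-1, -0.05, -0.3, 0, 0, 0, -0.01],
    [-1, -0.1, -0.6, 0, 0, 0, -0.02],
    [-1, -0.15, -0.9, 0, 0, 0, -0.034],
    [-1, -0.15, -1, 0, 0, 0, -0.034],
    [-1, -0.15, -1, 0, 0, 0, -0.034]
  ]
}}

```text
t: 5.2
position: [0.4717, 0.0617, 0.1496]
eef_rot: [-0.0, 0.999, -0.036, -0.0]
contact_force: [0.9, -0.3, -1.9]
opening: 0.0101
finger_force: 79.5
```

{"name": "apply_moves", "arguments": {
  "rows": [
    [-1, 0, 0, 0.2, 0, 0, 0],
    [-1, 0, 0, 0.4, 0, 0, 0],
    [-1, 0, 0, 0.4, 0, 0, 0]
  ]
}}

```text
t: 5.45
position: [0.4685, 0.0585, 0.1064]
eef_rot: [0.001, 0.999, -0.039, -0.004]
contact_force: [-1.0, 0.4, -3.2]
opening: 0.0103
finger_force: 79.5
```

```bash
python3 - <<'E'
from bench import arm
from h import *
import cv2
print(arm.read_state()['position'])
for n in('side','scene'):
    d=arm.snapshot(n);cv2.imwrite(f'pics/{n}3.png',cv2.resize(d['img'][120:300,140:380,::-1],None,fx=3,fy=3))
    P=cloud(d).reshape(-1,3)
    r=np.hypot(P[:,0]-.531,P[:,1]-.06);q=P[(r<.05)&(P[:,2]>.06)&(P[:,2]<.11)];print(n,np.nanpercentile(q[:,2],[1,50,99]).round(4))
    t=q[q[:,2]>np.nanpercentile(q[:,2],97)-.006];print(t.mean(0),t.min(0),t.max(0))
E
```

```text
[0.46853409 0.05846605 0.10635976]
side [0.0606 0.0753 0.0842]
[0.52390889 0.04872956 0.08115669] [0.49791457 0.02194609 0.07779563] [0.55128897 0.07761632 0.08542479]
scene [0.0607 0.0769 0.0869]
[0.52839808 0.04912052 0.08379107] [0.4997683  0.02557607 0.0804519 ] [0.55298458 0.07770672 0.08731442]
```

View pics/side3.png

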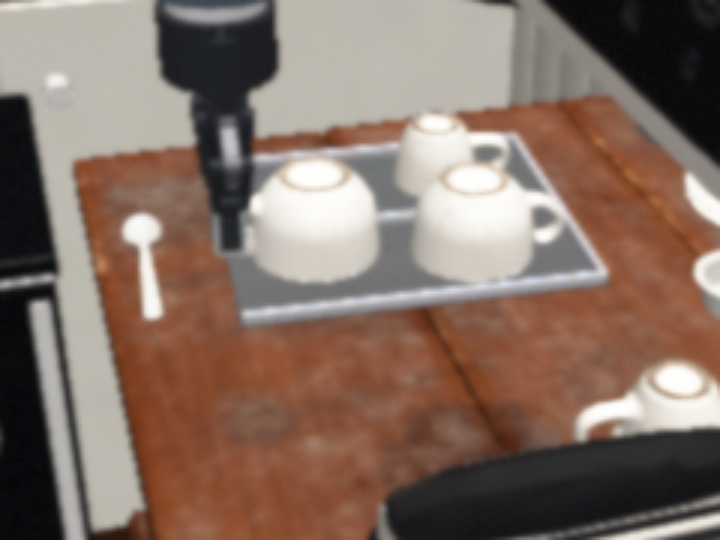

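The cup is about 1 cm too far toward the near rail, so I shift it over while lowering.

{"name": "apply_moves", "arguments": {
  "rows": [
    [-1, 0.03, -0.11, 0, 0, 0, 0],
    [-1, 0.03, -0.11, 0, 0, 0, 0],
    [-1, 0.03, -0.11, 0.08, 0, 0, 0],
    [-1, 0.03, -0.11, 0.15, 0, 0, 0],
    [-1, 0.03, -0.11, 0.15, 0, 0, 0]
  ]
}}

```text
t: 5.97
position: [0.4741, 0.0705, 0.0934]
eef_rot: [0.0, 0.999, -0.037, -0.001]
contact_force: [-0.5, -0.1, -2.4]
opening: 0.0099
finger_force: 79.5
```

```bash
python3 - <<'E'
from bench import arm
from h import *
print(arm.read_state()['position'])
for n in('side','scene'):
    P=cloud(arm.snapshot(n)).reshape(-1,3)
    r=np.hypot(P[:,0]-.531,P[:,1]-.06);q=P[(r<.05)&(P[:,2]>.03)&(P[:,2]<.09)]
    t=q[q[:,2]>np.nanpercentile(q[:,2],97)-.006];print(t.mean(0),t.min(0),t.max(0))
E
```

```text
[0.47412625 0.07054067 0.09339618]
[0.52960548 0.06080831 0.06847146] [0.50339139 0.03656491 0.06481402] [0.55756549 0.08752307 0.07243957]
[0.53319134 0.06112206 0.06972676] [0.50645328 0.03724906 0.06611228] [0.55966306 0.08922077 0.07377924]
```

{"name": "apply_moves", "arguments": {
  "rows": [
    [-1, 0, 0, 0.04, 0, 0, 0],
    [-1, 0, 0, 0.075, 0, 0, 0],
    [-1, 0, 0, 0.075, 0, 0, 0]
  ]
}}

```text
t: 6.32
position: [0.4749, 0.0709, 0.0867]
eef_rot: [0.0, 0.999, -0.037, -0.0]
contact_force: [0.3, 1.0, -1.8]
opening: 0.0103
finger_force: 79.5
```

{"name": "apply_moves", "arguments": {
  "rows": [
    [-0.3, 0, 0, 0, 0, 0, 0],
    [-0.1, 0, 0, 0, 0, 0, 0],
    [-0.1, 0, 0, 0, 0, 0, 0],
    [-0.1, 0, 0, 0, 0, 0, 0],
    [-0.1, 0, 0, 0, 0, 0, 0]
  ]
}}

```text
t: 6.73
position: [0.4755, 0.0711, 0.0877]
eef_rot: [-0.0, 0.999, -0.037, 0.0]
contact_force: [0.5, -0.7, 0.1]
opening: 0.038
finger_force: 0.0
```

{"name": "apply_moves", "arguments": {
  "rows": [
    [-0.1, 0, 0, -0.2, 0, 0, 0],
    [-0.1, 0, 0, -0.5, 0, 0, 0],
    [-0.1, 0, 0, -0.9, 0, 0, 0],
    [-0.1, 0, 0, -0.9, 0, 0, 0]
  ]
}}

```text
t: 7.07
position: [0.479, 0.0718, 0.1848]
eef_rot: [-0.002, 0.999, -0.036, 0.006]
contact_force: [1.2, 0.0, 0.0]
opening: 0.0384
finger_force: 0.0
```

{"name": "apply_moves", "arguments": {
  "rows": [
    [-0.1, 0.2, 0.95, -0.5, 0, 0, 0],
    [-0.1, 0.2, 0.95, -0.5, 0, 0, 0],
    [-0.1, 0.2, 0.95, -0.5, 0, 0, 0],
    [-0.1, 0.2, 0.95, -0.5, 0, 0, 0]
  ]
}}

```text
t: 7.4
position: [0.4897, -0.0283, 0.2305]
eef_rot: [0.0, 0.999, -0.038, 0.003]
contact_force: [-0.5, -0.5, 0.4]
opening: 0.0384
finger_force: 0.0
```

{"name": "apply_moves", "arguments": {
  "rows": [
    [-0.1, 0.6, 0.95, -0.3, 0, 0, 0],
    [-0.1, 0.6, 0.95, -0.3, 0, 0, 0],
    [-0.1, 0.6, 0.95, -0.3, 0, 0, 0],
    [-0.1, 0.6, 0.95, -0.3, 0, 0, 0],
    [-0.1, 0.6, 0.95, -0.3, 0, 0, 0]
  ]
}}

```text
t: 7.82
position: [0.5414, -0.1255, 0.2569]
eef_rot: [-0.0, 0.999, -0.038, 0.0]
contact_force: [-0.4, -0.9, -0.5]
opening: 0.0387
finger_force: 0.0
```

```bash
python3 - <<'E'
from bench import arm
from h import *
import cv2
d=arm.snapshot('wrist');cv2.imwrite('pics/w2.png',d['img'][:,:,::-1]);s=arm.read_state()
print(s['t'],s['position'],s['eef_rot'])
P=cloud(d).reshape(-1,3)
c,R,h=(.682,-.186),.0315,.052
D=P-[*c,0];r=np.hypot(D[:,0],D[:,1]);hd=P[(r>R+.008)&(r<R+.03)&(P[:,2]>.02)&(P[:,2]<h-.01)&(D[:,0]<0)]
if len(hd):print(len(hd),hd.mean(0).round(4),hd.min(0),hd.max(0))
q=P[(r<R)&(P[:,2]>h-.006)]
print(len(q),q.mean(0),q.min(0),q.max(0))
for n in('side','scene'):
    P=cloud(arm.snapshot(n)).reshape(-1,3)
    r=np.hypot(P[:,0]-.531,P[:,1]-.06);q=P[(r<.05)&(P[:,2]>.03)&(P[:,2]<.09)]
    t=q[q[:,2]>np.nanpercentile(q[:,2],97)-.006];print(t.mean(0),t.min(0),t.max(0))
E
```

```text
7.8667 [ 0.54085697 -0.12457837  0.25669496] [-2.36490339e-04  9.99282676e-01 -3.78674579e-02 -3.66124793e-04]
271 [ 0.6335 -0.1812  0.0324] [ 0.62372823 -0.18856777  0.02051725] [ 0.64334599 -0.17504519  0.03775265]
2381 [ 0.68209661 -0.18764435  0.05040985] [ 0.66034076 -0.21033885  0.04600092] [ 0.70321732 -0.16614337  0.05512519]
[0.53063675 0.0606469  0.06161116] [0.50343745 0.03623927 0.05809251] [0.55905349 0.08709242 0.06576801]
[0.53058991 0.0637232  0.0621445 ] [0.50410985 0.03595494 0.05865879] [0.5605655  0.09123769 0.06631635]
```

View pics/w2.png

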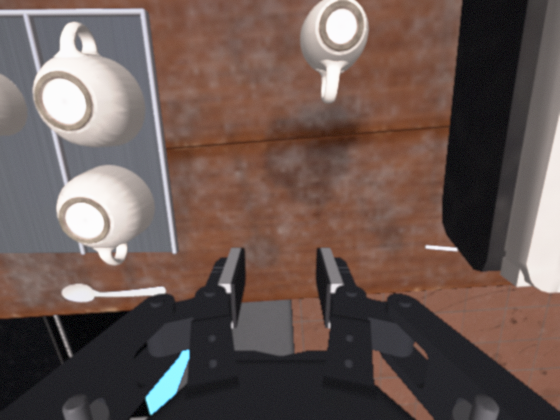

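The large cup stands between the rails in front of its match (105,205). The small cup is at (335,35) with its handle at (331,85), clear of the machine.

{"name": "apply_moves", "arguments": {
  "rows": [
    [-0.1, 0.95, 0.5, 0.5, 0, 0, 0.008],
    [-0.1, 0.95, 0.5, 0.5, 0, 0, 0.008],
    [-0.1, 0.95, 0.5, 0.5, 0, 0, 0.008],
    [-0.1, 0.95, 0.5, 0.9, 0, 0, 0.008],
    [-0.1, 0.95, 0.5, 0.9, 0, 0, 0.008],
    [-0.1, 0.95, 0.5, 0.9, 0, 0, 0.008]
  ]
}}

```text
t: 8.47
position: [0.6306, -0.1803, 0.1651]
eef_rot: [-0.0, 0.998, -0.062, -0.003]
contact_force: [0.2, 0.1, 1.2]
opening: 0.0384
finger_force: 0.0
```

{"name": "apply_moves", "arguments": {
  "rows": [
    [-0.1, 0, 0, 0.3, 0, 0, 0],
    [-0.1, 0, 0, 0.3, 0, 0, 0],
    [-0.1, 0, 0, 0.3, 0, 0, 0]
  ]
}}

```text
t: 8.72
position: [0.6317, -0.1806, 0.1391]
eef_rot: [0.0, 0.998, -0.062, 0.0]
contact_force: [-1.0, -0.0, 0.1]
opening: 0.0386
finger_force: 0.0
```

{"name": "apply_moves", "arguments": {
  "rows": [
    [-0.1, 0, 0, 0.3, 0, 0, 0],
    [-0.1, 0, 0, 0.5, 0, 0, 0],
    [-0.1, 0, 0, 0.6, 0, 0, 0],
    [-0.1, 0, 0, 0.6, 0, 0, 0],
    [-0.1, 0, 0, 0.6, 0, 0, 0]
  ]
}}

```text
t: 9.13
position: [0.6328, -0.1814, 0.0795]
eef_rot: [0.0, 0.998, -0.062, 0.001]
contact_force: [0.4, 0.3, 0.9]
opening: 0.0383
finger_force: 0.0
```

{"name": "apply_moves", "arguments": {
  "rows": [
    [-0.7, 0, 0, 0, 0, 0, 0],
    [-1, 0, 0, 0, 0, 0, 0],
    [-1, 0, 0, 0, 0, 0, 0],
    [-1, 0, 0, 0, 0, 0, 0],
    [-1, 0, 0, 0, 0, 0, 0],
    [-1, 0, 0, 0, 0, 0, 0],
    [-1, 0, 0, 0, 0, 0, 0],
    [-1, 0, 0, 0, 0, 0, 0]
  ]
}}

```text
t: 9.8
position: [0.6327, -0.1815, 0.0795]
eef_rot: [0.0, 0.998, -0.062, 0.001]
contact_force: [-2.2, 1.0, 5.9]
opening: 0.0121
finger_force: 73.7
```

{"name": "apply_moves", "arguments": {
  "rows": [
    [-1, 0, 0, -0.1, 0, 0, 0],
    [-1, 0, 0, -0.3, 0, 0, 0],
    [-1, 0, 0, -0.6, 0, 0, 0],
    [-1, 0, 0, -0.9, 0, 0, 0],
    [-1, 0, 0, -0.9, 0, 0, 0]
  ]
}}

```text
t: 10.22
position: [0.6347, -0.1824, 0.1755]
eef_rot: [0.001, 0.998, -0.062, 0.006]
contact_force: [1.8, -0.4, 0.0]
opening: 0.0121
finger_force: 73.4
```

{"name": "apply_moves", "arguments": {
  "rows": [
    [-1, -0.1, -0.2, -0.2, 0, 0, 0],
    [-1, -0.2, -0.4, -0.3, 0, 0, 0],
    [-1, -0.3, -0.6, -0.3, 0, 0, 0],
    [-1, -0.45, -0.85, -0.3, 0, 0, 0],
    [-1, -0.45, -0.85, -0.3, 0, 0, 0]
  ]
}}

```text
t: 10.63
position: [0.5963, -0.0879, 0.1982]
eef_rot: [-0.001, 0.998, -0.061, -0.0]
contact_force: [-1.1, -0.9, -1.6]
opening: 0.0121
finger_force: 73.6
```

{"name": "apply_moves", "arguments": {
  "rows": [
    [-1, -0.1, -0.3, 0, 0, 0, 0],
    [-1, -0.3, -0.6, 0, 0, 0, 0],
    [-1, -0.45, -0.85, 0, 0, 0, 0],
    [-1, -0.45, -0.85, 0, 0, 0, 0]
  ]
}}

```text
t: 10.97
position: [0.562, 0.0021, 0.1979]
eef_rot: [-0.001, 0.998, -0.061, -0.0]
contact_force: [1.3, -0.2, -1.7]
opening: 0.0123
finger_force: 73.7
```

{"name": "apply_moves", "arguments": {
  "rows": [
    [-1, -0.1, -0.3, 0, 0, 0, 0],
    [-1, -0.3, -0.6, 0, 0, 0, 0],
    [-1, -0.45, -0.85, 0, 0, 0, 0],
    [-1, -0.45, -0.85, 0, 0, 0, 0]
  ]
}}

```text
t: 11.3
position: [0.5281, 0.0918, 0.1978]
eef_rot: [-0.001, 0.998, -0.061, -0.0]
contact_force: [0.3, 0.5, -0.9]
opening: 0.0123
finger_force: 73.7
```

{"name": "apply_moves", "arguments": {
  "rows": [
    [-1, -0.1, -0.3, 0, 0, 0, -0.004],
    [-1, -0.3, -0.6, 0, 0, 0, -0.008],
    [-1, -0.44, -0.82, 0, 0, 0, -0.008],
    [-1, -0.44, -0.82, 0, 0, 0, -0.008],
    [-1, -0.44, -0.82, 0, 0, 0, -0.008]
  ]
}}

```text
t: 11.72
position: [0.4959, 0.1761, 0.1977]
eef_rot: [-0.0, 0.999, -0.036, 0.0]
contact_force: [-0.8, -0.3, -0.4]
opening: 0.0124
finger_force: 73.8
```

```bash
cat > look.py <<'E'
from bench import arm
from h import *
import cv2,sys
print(arm.read_state()['position'])
for n in('side','scene'):
    d=arm.snapshot(n);cv2.imwrite(f'pics/{n}{sys.argv[1]}.png',cv2.resize(d['img'][100:280,120:360,::-1],None,fx=3,fy=3))
    P=cloud(d).reshape(-1,3);w=(d['img'].reshape(-1,3).min(1)>110)
    r=np.hypot(P[:,0]-.548,P[:,1]-.171);q=P[w&(r<.045)&(P[:,2]>.03)&(P[:,2]<.17)]
    t=q[q[:,2]>np.nanpercentile(q[:,2],97)-.006];print(n,t.mean(0),t.min(0),t.max(0))
E
python3 look.py 4
```

```text
[0.49589898 0.17608513 0.19774419]
side [0.54263712 0.16669364 0.16159733] [0.52265798 0.14656466 0.15781501] [0.56399031 0.19012333 0.16609537]
scene [0.54369108 0.16687587 0.16231545] [0.50437222 0.1487133  0.15860676] [0.56584624 0.18880665 0.16707611]
```

View pics/side4.png

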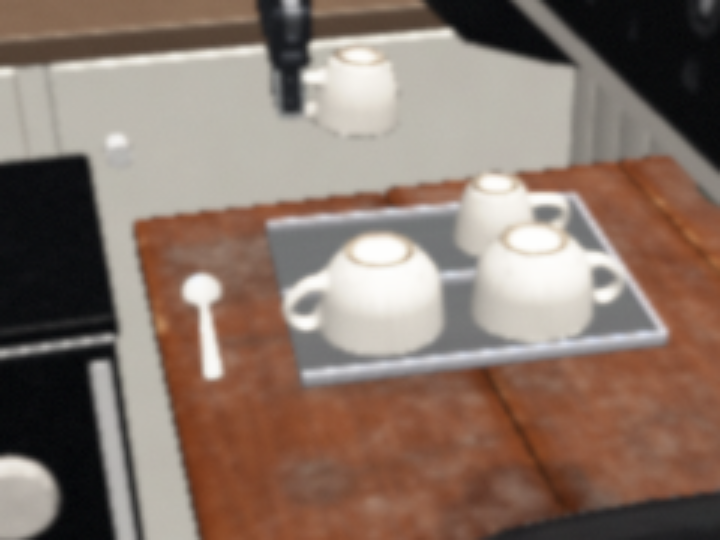

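The small cup hangs level at (355,95) over its row. The large cup stands well at (380,290).

{"name": "apply_moves", "arguments": {
  "rows": [
    [-1, 0.05, -0.05, 0.3, 0, 0, 0],
    [-1, 0.05, -0.05, 0.6, 0, 0, 0],
    [-1, 0.05, -0.05, 0.9, 0, 0, 0],
    [-1, 0.05, -0.05, 0.95, 0, 0, 0],
    [-1, 0.05, -0.05, 0.95, 0, 0, 0],
    [-1, 0.05, -0.05, 0.95, 0, 0, 0]
  ]
}}

```text
t: 12.32
position: [0.5026, 0.1796, 0.1037]
eef_rot: [-0.0, 0.999, -0.037, 0.001]
contact_force: [0.2, -0.1, -0.0]
opening: 0.012
finger_force: 73.8
```

```bash
python3 look.py 5
```

```text
[0.50264496 0.17955249 0.10365501]
side [0.54917585 0.17067338 0.06889862] [0.51842905 0.14928422 0.06442785] [0.56945195 0.19175644 0.15807381]
scene [0.55227667 0.17115767 0.06905726] [0.53219276 0.15227109 0.06529248] [0.57055948 0.19610332 0.07436049]
```

{"name": "apply_moves", "arguments": {
  "rows": [
    [-1, 0, 0, 0.1, 0, 0, 0],
    [-1, 0, 0, 0.16, 0, 0, 0],
    [-1, 0, 0, 0.2, 0, 0, 0],
    [-1, 0, 0, 0.2, 0, 0, 0]
  ]
}}

```text
t: 12.75
position: [0.5013, 0.1801, 0.0836]
eef_rot: [0.0, 0.999, -0.037, 0.0]
contact_force: [-5.9, -1.9, 12.7]
opening: 0.012
finger_force: 76.0
```

{"name": "apply_moves", "arguments": {
  "rows": [
    [-0.3, 0, 0, 0, 0, 0, 0],
    [-0.1, 0, 0, 0, 0, 0, 0],
    [-0.1, 0, 0, 0, 0, 0, 0],
    [-0.1, 0, 0, 0, 0, 0, 0],
    [-0.1, 0, 0, 0, 0, 0, 0]
  ]
}}

```text
t: 13.17
position: [0.5016, 0.1799, 0.0822]
eef_rot: [0.0, 0.999, -0.037, -0.0]
contact_force: [-0.4, 0.2, -0.7]
opening: 0.0385
finger_force: 0.0
```

{"name": "apply_moves", "arguments": {
  "rows": [
    [-0.1, 0, 0, -0.2, 0, 0, 0],
    [-0.1, 0, 0, -0.5, 0, 0, 0],
    [-0.1, 0, 0, -1, 0, 0, 0],
    [-0.1, 0, 0, -1, 0, 0, 0],
    [-0.1, 0, 0, -1, 0, 0, 0],
    [-0.1, 0, 0, -1, 0, 0, 0]
  ]
}}

```text
t: 13.67
position: [0.5017, 0.1801, 0.1829]
eef_rot: [-0.001, 0.999, -0.037, 0.001]
contact_force: [-1.3, -0.2, -1.0]
opening: 0.0384
finger_force: 0.0
```

```bash
python3 look.py 6
```

```text
[0.50170971 0.18007435 0.18288328]
side [0.54593216 0.17055239 0.05674191] [0.5065044  0.15165854 0.04920949] [0.56875952 0.19341713 0.14385486]
scene [0.54854414 0.17384941 0.05345462] [0.50722587 0.1551349  0.04979778] [0.57024422 0.1961234  0.11161348]
```

View pics/scene6.png

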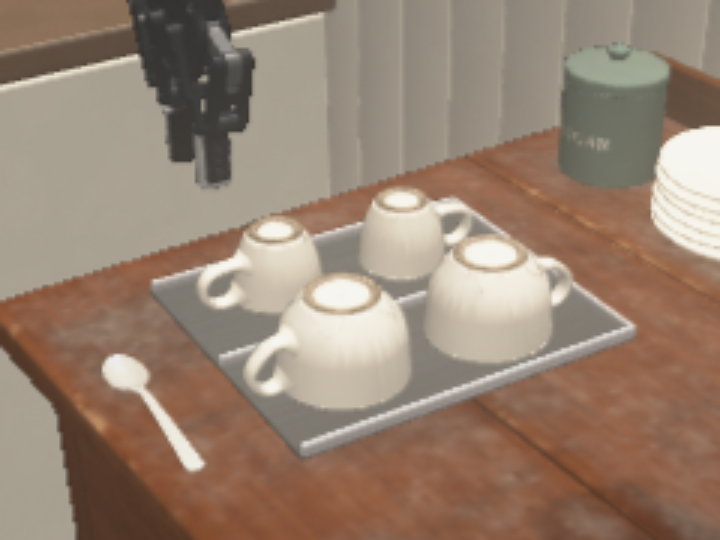

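Both cups stand flat in their rows: the small one at (278,262), the large one at (345,340). The gripper is clear.

```bash
python3 -c "
from bench import arm
print(arm.close_job())"
```

```text
the job is handed in; nothing more can be done
None
```

Both cups are mouth down in their matching rows, each in front of the cup of its own size; I handed the job in after about 14 s of robot time, and no verdict came back.

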